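# Open the sample case

### The job

Two small locked metal cases with clear sliding covers stand on the bench. On the one with the sample tube inside, pull the spring knob up to free the cover, slide the cover all the way open until its pin can drop in at the open end, and let go so that the knob springs down and locks it open. Leave the other case, with the label roll in it, shut.

Things in the scene. Friction and masses are not known exactly. Their poses are not given: they have to be found in the camera images.
- sample_knob (a point): Top centre of the black spring knob on the clear cover of the case that holds the tube. Knob: upright cylinder, 26 mm diameter, 24 mm tall, top 90 mm above the bench when down and 41 mm above the cover; below it a barrel 16 mm wide on a 26 mm foot 3 mm high. Nothing else on the cover within 45 mm. Moves with the knob. Axes: z up, +y the way the cover slides open, away from the tube.
- sample_cover (a joint): Opening of that cover, m: 0 shut, 0.085 fully open (end stop); slides with 1 to 3 N, but only 1.5 mm while the pin is in its shut hole. The aluminium case is fixed, 220 mm long (along the slide), 140 wide, 56 high; place and heading vary; shut, the knob is on its centre line, 8 mm from mid-length.
- sample_plunger (a joint): How far that knob is pulled up, m: 0 down, 0.015 fully up (stop); the spring pulls down with 4 N (down) to 7 N (up). Above 0.009 the pin is clear: lift 12 to 14 mm and keep it up while sliding. Released midway, the pin rests on the deck, knob 9 mm up; in the last 17 mm of the cover's travel it drops into a slot and locks the cover open.
- roll_cover (a joint): Opening of the cover of the other, look-alike case (a white label roll inside, 66 mm across), m: 0 shut. Same kind of knob; to be left shut.

How it is judged (in metres and radians):
On the way:
1. the knob on the tube's case is pulled up more than 9 mm (value of joint sample_plunger above 0.009 m), for 0.1 s.
At the end, for the whole second after the job is handed in: The cover of the case with the tube is open by at least 66 of its 85 mm, its knob is back down (within 4 mm of fully down, pin in the open slot), and the other case's cover is shut (within 6 mm) (value of joint sample_cover above 0.066 m and value of joint sample_plunger below 0.004 m and value of joint roll_cover below 0.006 m); the robot touches nothing.
It fails at once if the cover of the other case is opened (more than 6 mm) (value of joint roll_cover above 0.006 m).
It also fails if it takes over 35 s, if anything falls off the work surface, if the arm or the gripper's body presses on something with over 40 N, if the wrist force passes 120 N, or if a joint passes its speed limit or range.

### The arm

A 6-joint arm with a two-finger parallel gripper is mounted at the origin on a cart in front of the work surface, level with it; the furniture and walls round the work are solid. World frame = base frame: x ahead of the robot, y to its left, z up, the work surface at z = 0. Lengths are in mm, angles in rad, forces in N, time in s.
With the tool pointing down it reaches from about 275 to 825 mm from the base axis. Payload 5.2 kg.
Tool frame: the origin (TCP) lies at the very end of the fingers, on their centre line; the grasp point (between the pads) lies 19 mm behind it; z points along the fingers, y is the line along which they close (so a half turn about z gives the same grasp; the last joint's range is limited). The gripper opens to 93 mm and grips with 3 to 60 N. Pads are 15 mm wide; open, the fingers measure 128 mm over their backs; the gripper's body (75 mm by 188 mm) begins 65 mm behind the grasp point.
Start: joints at [1.094, 0.259, 1.535, -0, 1.348, -0.203], TCP at [148.693, 529.524, 218.653] pointing down, gripper open.
Joint ranges: [-3.14, 3.14], [-0.91, 2.08], [0.19, 2.58], [-1.22, 4.36], [0.22, 2.71], [-3.12, 3.12]. Speed limits (rad/s): [2.57, 2.57, 3.14, 3.14, 3.14, 3.14].

### API

Orientations are given as [roll, pitch, yaw] about the fixed x, y, z axes, in that order (R = Rz(yaw) Ry(pitch) Rx(roll)).
In Python, from bench import robot gives the robot as it stands. The module is installed in compiled form; this text tells all that it offers. Calls block until the motion is done:
- robot.move_ptp(position, orientation): joint-space move of the TCP to a pose.
- robot.move_linear(position, ori=None, speed=150, f_stop=None): straight line of the TCP; ori=None keeps the orientation; speed is the mean speed in mm/s. With f_stop (N) it stops when the force on the tool has changed by that much, and returns True; else False.
- robot.move_j(angles): joint-space move.
- robot.move_gripper(opening): opening from 0.0 (shut) to 1.0 (fully open); the grip force is fixed at half the most; returns when the fingers have stopped.
- robot.sleep(seconds).
- robot.inverse_kinematics(position, orientation): joint angles nearest the present ones, or None.
- robot.get_image(name): name is "scene" or "side" or "wrist"; returns a dict with "img" (480x640x3 uint8, blue, green, red), "fovy" (degrees; the focal length in pixels is half the picture's height over the tangent of half this angle, whatever the lens; pixels are square), "cx", "cy" (the principal point, pixels), "eye" and "orientation" of the camera in the world. Camera axes: x right, y down, z forward; pixel columns grow to the right and rows downward; lengths in mm; the calibration is good to about 2 mm. A picture is of the moment at which its call begins. There is no depth.
A pose or a line that the arm cannot do raises robot.MotionError and nothing moves.
- robot.hand_in(): hands the job in; it is judged then, once.
Readings, each from a call of its own:
- robot.current_t(): time.
- robot.current_qpos(): joint angles.
- robot.current_joint_vel(): joint speeds.
- robot.current_joint_efforts(): joint torques, N m.
- robot.current_tcp_pos(): TCP position.
- robot.current_eef_rot(): TCP orientation.
- robot.current_contact_force(): force on the tool from outside, world axes, zero at the start.
- robot.current_ft_torque(): the same for the moment, N m.
- robot.current_gripper_width(): opening from 0.0 (shut) to 1.0 (fully open).
- robot.current_finger_force(): force on a finger pad.
Only numpy, scipy, OpenCV 4.12 (cv2) and the standard library are available. Lean on these libraries where they do the work, as an engineer would, in place of code of your own. Each camera call takes 0.05 s, during which the arm holds its last target. There are 200 camera calls.

## Working session

There is one attempt and no reset: what is moved stays moved. The work goes in short steps, each a Python script; the robot and the scene stay as the last script left them, time stands still between calls to the robot, and variables do not carry over. Pictures are saved under pics/ and viewed, at most 10 in all, crops included, and the job is handed in when it is done.

```bash
mkdir -p pics; cat > h.py <<'E'
from bench import robot
import numpy as np, cv2, pickle
from scipy.spatial.transform import Rotation as R
def cam(name,tag):
    d=robot.get_image(name); cv2.imwrite(f'pics/{tag}.png',d['img'])
    pickle.dump(d,open(f'pics/{tag}.pkl','wb')); return d
def ray(tag,u,v):
    d=pickle.load(open(f'pics/{tag}.pkl','rb')); f=240/np.tan(np.radians(d['fovy'])/2)
    o=np.array(d['orientation'])
    M=o if o.shape==(3,3) else R.from_euler('xyz',o).as_matrix()
    r=M@np.array([(u-d['cx'])/f,(v-d['cy'])/f,1]); return np.array(d['eye']),r/np.linalg.norm(r)
def tri(obs):
    A=np.zeros((3,3));b=np.zeros(3);L=[]
    for t,u,v in obs:
        e,r=ray(t,u,v);P=np.eye(3)-np.outer(r,r);A+=P;b+=P@e;L.append((P,e))
    x=np.linalg.solve(A,b); return x,[np.linalg.norm(P@(x-e)) for P,e in L]
def atz(t,u,v,z):
    e,r=ray(t,u,v); return e+r*(z-e[2])/r[2]
E
python3 - <<'E'
from h import *
for n in ('scene','side','wrist'):
    d=cam(n,n+'0'); print(n,d['eye'],d['orientation'],d['fovy'],d['cx'],d['cy'])
print(robot.current_t(),robot.current_eef_rot())
E
```

```text
scene [  82.28340724 -773.44802202  523.89149182] [-2.02380929 -0.00933106 -0.42869577] 55.537085517079355 326.2591061650985 237.70836555556622
side [  60.05953231 -822.21025999  561.98797166] [-2.025838    0.02000092 -0.47224637] 43.40787390311149 321.4611033287598 243.49457548870927
wrist [ 81.50934996 549.20726213 384.42680713] [2.89320390e+00 1.82142931e-03 1.29711543e+00] 71.08081549728206 316.5724729933092 237.94759704520106
0.15 [-3.14020493e+00 -2.47435597e-04  2.86783663e+00]
```

View pics/scene0.png

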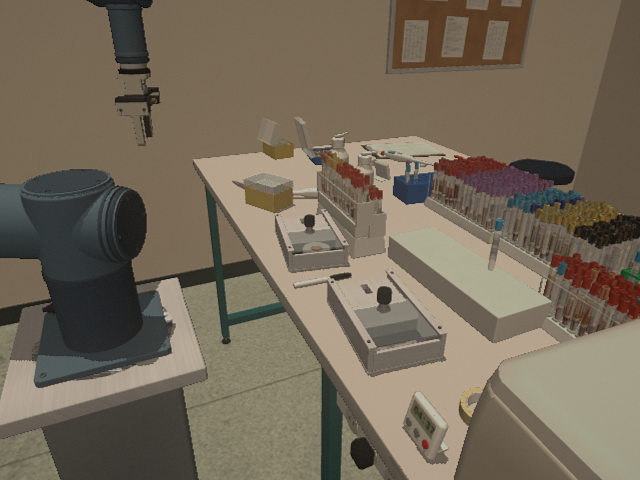

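View pics/side0.png

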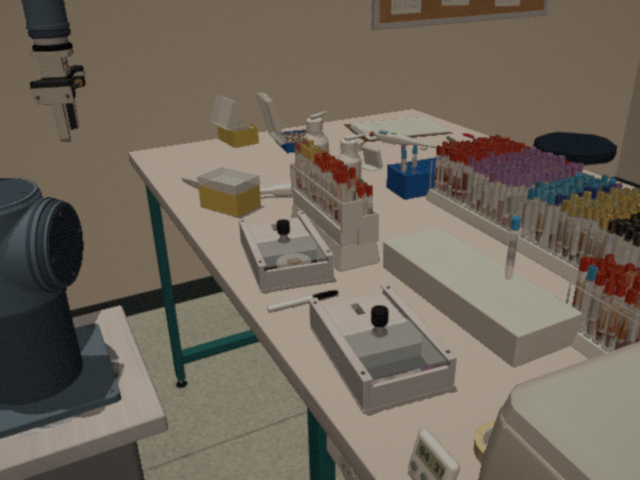

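The near case (knob at scene 384,291 / side 380,311) shows a purple cap near its front. The far case (knob at 310,217 / 283,223) shows a white ring, so it holds the roll. Next I'll triangulate both knobs and look at the near one from above.

```bash
python3 - <<'E'
from h import *
for o in ([('scene0',384,290),('side0',380,310)],[('scene0',310,217),('side0',283,223)]):
    print(tri(o),[atz(*q,90) for q in o])
p=atz('scene0',384,290,90); print(p)
# wrist camera sits ~70mm off tool; look from above with tool down
d=pickle.load(open('pics/wrist0.pkl','rb'))
Rt=R.from_euler('xyz',robot.current_eef_rot()); print(Rt.inv().apply(np.array(d['eye'])-robot.current_tcp_pos()))
for yaw in (0,np.pi/2,-np.pi/2,np.pi,2.87):
    print(yaw,robot.inverse_kinematics([p[0],p[1],300],[np.pi,0,yaw]))
E
```

```text
(array([561.76753342, -45.58323644, -23.29482379]), [np.float64(0.27859589799590423), np.float64(0.2785958979959032)]) [array([ 462.35167073, -196.654272  ,   90.        ]), array([ 464.78840436, -195.54438069,   90.        ])]
(array([497.16551609, 227.51224385,  55.96802435]), [np.float64(1.0797958825142402), np.float64(1.0797958825142258)]) [array([467.89050565, 154.26831888,  90.        ]), array([466.86306709, 157.35940142,  90.        ])]
[ 462.35167073 -196.654272     90.        ]
[  69.97292322    0.95782381 -166.41126778]
0 [-6.24507509e-01  1.28317795e-01  1.50062636e+00 -4.44089210e-16
  1.51264850e+00  9.46288817e-01]
1.5707963267948966 [-0.62450751  0.12831779  1.50062636  0.          1.5126485  -0.62450751]
-1.5707963267948966 [-6.24507509e-01  1.28317795e-01  1.50062636e+00 -4.44089210e-16
  1.51264850e+00  2.51708514e+00]
3.141592653589793 [-0.62450751  0.12831779  1.50062636  0.          1.5126485  -2.19530384]
2.87 [-0.62450751  0.12831779  1.50062636  0.          1.5126485  -1.92371118]
```

```bash
python3 - <<'E'
from h import *
robot.move_ptp([463,-250,260],[np.pi,0,np.pi/2]); cam('wrist','w1')
robot.move_linear([463,-170,260],speed=250); cam('wrist','w2')
cv2.imwrite('pics/w12.png',cv2.resize(np.vstack([cv2.imread('pics/w1.png')]),None,fx=1.25,fy=1.25))
print(robot.current_t())
E
```

```text
3.675
```

View pics/w1.png

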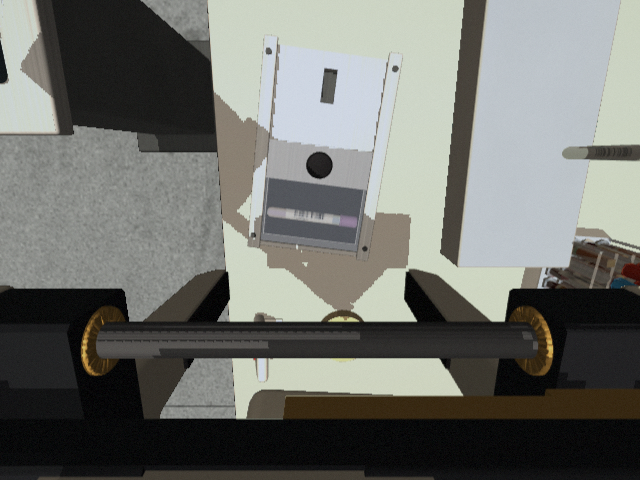

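View pics/w2.png

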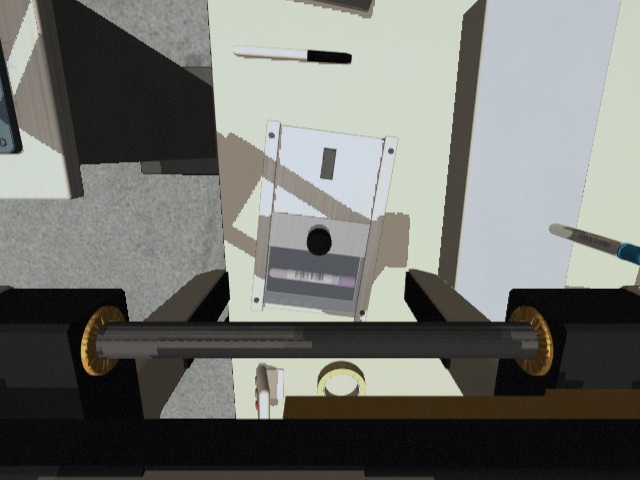

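Tube confirmed in the near case, at the -y end. The slot is at the +y end, at about (328,85). Knob is at w1 (320,164) and w2 (319,~242); screws in w1 at (269,50), (395,69), (254,235), (365,248).

```bash
python3 - <<'E'
from h import *
obs=[]
for t,u,v in (('w1',320,164),('w2',319,240)):
    g=cv2.imread(f'pics/{t}.png')[v-30:v+30,u-30:u+30].max(2)
    n,l,s,c=cv2.connectedComponentsWithStats((g<45).astype(np.uint8))
    k=l[30,30]; x,y,w,h,a=s[k]; print(t,k,x+u-30,y+v-30,w,h,a,c[k]+[u-30,v-30])
    obs.append((t,u-30+x+(w-1)/2,v-30+y+h-1-(w-1)/2))
print(obs,tri(obs),[atz(*o,90) for o in obs])
S1=[(269,50),(395,69),(254,235),(365,248)];S2=[(271,134),(391,151),(256,300),(362,313)]
P=[]
for a,b in zip(S1,S2):
    x,e=tri([('w1',*a),('w2',*b)]); P.append((atz('w1',*a,56)+atz('w2',*b,56))/2); print(x.round(1),np.round(e,1),P[-1].round(1))
P=np.array(P);d=(P[0]-P[2]+P[1]-P[3])[:2]; print('slide dir',d/np.linalg.norm(d),np.degrees(np.arctan2(d[1],d[0])),P.mean(0))
w=(P[1]-P[0]+P[3]-P[2])[:2];print('width dir',np.degrees(np.arctan2(w[1],w[0])))
E
```

```text
w1 1 307 152 25 26 510 [318.98627451 164.90196078]
w2 1 307 228 24 28 523 [318.61185468 241.55066922]
[('w1', np.float64(319.0), np.float64(165.0)), ('w2', np.float64(318.5), np.float64(243.5))] (array([ 463.75995148, -191.72703072,   88.57583826]), [np.float64(0.12418007820998549), np.float64(0.12418007820998116)]) [array([ 463.87428749, -191.67708038,   90.        ]), array([ 463.62594258, -191.33823137,   90.        ])]
[413.6 -81.   56.3] [0.3 0.3] [413.6 -80.9  56. ]
[540.8 -98.   55.8] [0.2 0.2] [540.7 -98.   56. ]
[ 390.  -270.7   56.2] [0.5 0.5] [ 390.  -270.7   56. ]
[ 515.8 -283.7   63.5] [0.2 0.2] [ 516.9 -286.7   56. ]
slide dir [0.12417244 0.99226065] 82.86703248456381 [ 465.3092768  -184.09086142   56.        ]
width dir -7.408101670994609
```

```bash
python3 - <<'E'
from h import *
a=np.radians(82.87); k=np.array([463.8,-191.5]); o=[np.pi,0,a-np.pi/2]
robot.move_ptp([*k,150],o); robot.move_gripper(0.6)
f0=np.array(robot.current_contact_force())
print(robot.move_linear([*k,60],speed=100,f_stop=12))
f1=np.array(robot.current_contact_force())
robot.move_gripper(0.0); print('width',robot.current_gripper_width()*93,robot.current_finger_force())
f2=np.array(robot.current_contact_force())
print(robot.move_linear([*k,73.2],speed=40,f_stop=25)); robot.sleep(0.2)
print(f0,f1,f2,robot.current_contact_force(),robot.current_tcp_pos(),robot.current_gripper_width()*93,robot.current_t())
cam('wrist','w3'); cam('side','s3'); 
E
```

```text
False
width 25.50980017956376 30.000430941581726
False
[-0.69174115 -0.81905219  0.42576654] [ 0.45393387 -0.13463019  0.41865303] [-0.56013002 -1.38280706  2.29225407] [ 2.62708809 -0.79930631 -7.33793998] [ 463.81678661 -191.42277075   72.99559389] 25.035356380396923 8.2583
```

The knob is held, 25 mm between the pads, and the wrist reads about -7 N. That matches the spring with the knob up, so I'll slide.

```bash
python3 - <<'E'
from h import *
a=np.radians(82.87); s=np.array([np.cos(a),np.sin(a)]); k=np.array([463.8,-191.5])
print(robot.move_linear([*(k+40*s),73.2],speed=60,f_stop=20),robot.current_contact_force(),robot.current_gripper_width()*93)
print(robot.move_linear([*(k+81*s),73.2],speed=60,f_stop=20),robot.current_contact_force(),robot.current_tcp_pos(),robot.current_gripper_width()*93,robot.current_t())
cam('side','s4')
E
python3 -c "
import cv2
i=cv2.imread('pics/s4.png')[200:440,220:540];cv2.imwrite('pics/s4c.png',cv2.resize(i,None,fx=2,fy=2))"
```

```text
False [ 3.37342936  0.82366528 -7.04057956] 25.426475518953513
False [ 4.16383266  0.80510361 -7.41159787] [ 473.95721246 -110.70183422   73.21162093] 25.686890727869912 10.0083
```

View pics/s4c.png

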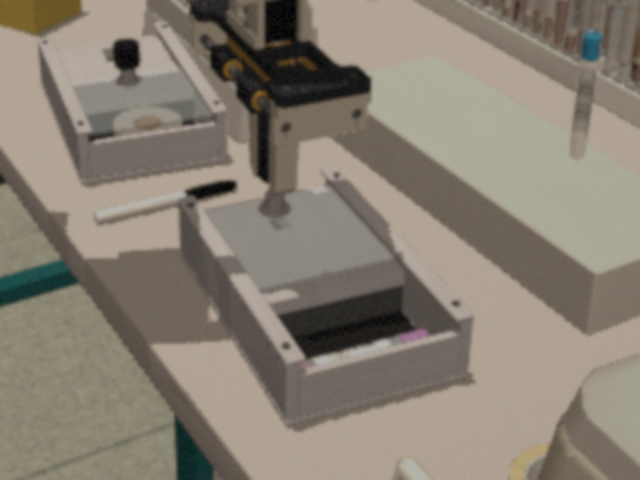

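The cover has moved with the knob: the tube bay (crop 350,340) is uncovered and the gripper still holds the knob at (278,190). Next I'll lower it, release, retreat, and check.

```bash
python3 - <<'E'
from h import *
p=np.array(robot.current_tcp_pos())
print(robot.move_linear([p[0],p[1],61],speed=40,f_stop=20),robot.current_tcp_pos(),robot.current_contact_force())
robot.move_gripper(0.6); robot.sleep(0.2)
robot.move_linear([p[0],p[1],150],speed=150)
o=[np.pi,0,np.pi/2]
robot.move_ptp([463,-200,260],o); cam('wrist','w5')
robot.move_linear([463,-120,260],speed=250); cam('wrist','w6'); cam('side','s6')
print(robot.current_t(),robot.current_contact_force())
a=cv2.imread('pics/w5.png')[:330,200:480]; b=cv2.imread('pics/w6.png')[:330,200:480]
cv2.imwrite('pics/w56.png',np.hstack([a,b]))
E
```

```text
False [ 473.94578286 -111.21930787   60.91089231] [ 2.89007206 -0.40631251 -3.80524383]
14.4083 [ 0.29807951 -0.5888813  -0.25546534]
```

View pics/w56.png

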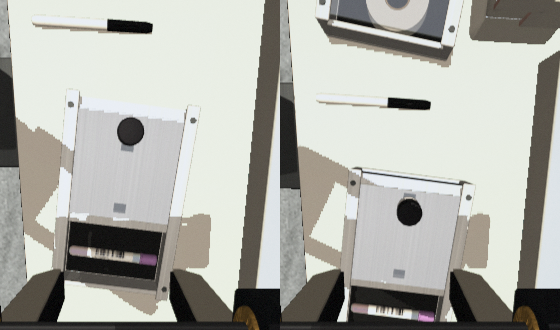

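The cover sits at the open end with the knob at w5 (330,131) and w6 (329,212), and the tube is uncovered. I'll triangulate the knob to check it is down.

```bash
python3 - <<'E'
from h import *
obs=[]
for t,u,v in (('w5',330,131),('w6',329,212)):
    g=cv2.imread(f'pics/{t}.png')[v-30:v+30,u-30:u+30].max(2)
    n,l,s,c=cv2.connectedComponentsWithStats((g<60).astype(np.uint8))
    x,y,w,h,a=s[l[30,30]]; print(t,x+u-30,y+v-30,w,h,a)
    obs.append((t,u-30+x+(w-1)/2,v-30+y+h-1-(w-1)/2))
x,e=tri(obs); print(x,e,[atz(*o,90) for o in obs],[atz(*o,99) for o in obs])
a=np.radians(82.87);print('travel',(x[:2]-[463.8,-191.5])@[np.cos(a),np.sin(a)])
E
```

```text
w5 317 118 27 28 571
w6 317 199 25 27 520
[ 474.12653601 -110.76240342   82.31079796] [np.float64(0.08014754898932684), np.float64(0.08014754898944)] [array([ 473.76215508, -111.20258009,   90.        ]), array([ 473.91639109, -109.39947768,   90.        ])] [array([ 473.42953121, -111.71727479,   99.        ]), array([ 473.57654544, -107.80391384,   99.        ])]
travel 81.39499997413927
```

```bash
python3 -c "
from bench import robot
print(robot.hand_in())"
```

```text
the job is handed in; nothing more can be done
None
```

The job is handed in, verdict not shown: by camera, the tube case's cover is open about 81 mm with its knob down in the open slot; I never touched the label-roll case.

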